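# Bring the pulley's screw hole to the top and set the key in it

### The job

The pulley on the polishing spindle has to be tightened, but its screw hole is hidden on the underside. Stroke the pulley's rim with lightly pressed fingertips (never more than 15 N) until the hole stands at the very top, take your fingers off and let the pulley stay still there; then take the T-handled key from the wooden block and set it, just as gently, upright and fully home in the hole, and let go. Leave the two punches standing in the block and do not disturb the other things on the table.

Things in the scene. Friction and masses are not known exactly. Their poses are not given: they have to be found in the camera images.
- axle (a point): Centre of the pulley's axle, on the grey fixed stand of the polishing spindle (base 170 mm along x, 14 mm thick), 85 mm above the table. Its y axis runs along the axle, horizontal; its z is up; it does not turn with the pulley. The motor (green, 80 mm thick, 110 mm long) lies along -y from here, lower than the pulley.
- pulley: Dark rigid steel belt pulley, 130 mm in diameter, 30 mm wide along y: two flanges 8 mm wide, between them an open groove 14 mm wide, 4 to 12 mm deep. Origin at the axle's centre; its own z axis points from there to the screw hole. Turns either way without stops about the axle; bearing drag only about 0.015 N m, so it stays where it is left but coasts after a brisk stroke. Never press it with over 15 N.
- rim_top (a point): Nominal top of the pulley's rim, on the stand, 65 mm above the axle: where fingertips can stroke it. The rim runs out of true by 4 mm either way, so its height under the finger changes as it turns. A positive turn carries the top towards the stand's +x. Fixed grey cheeks, 116 mm across, cover both sides; only the outer 3 to 11 mm of the rim stands free of them.
- hole (a point): Centre of the mouth of the screw hole in the floor of the pulley's groove, 57 mm from the axle; turns with the pulley and starts somewhere on the lower half. Its z axis points outward from the axle. The hole is radial, 13 mm across the groove's run and 14 mm along the axle, edged by two bright bush bars 5 mm thick that are seen from above when it is up, and about 25 mm deep from this mouth. Its mouth lies 8 mm below the rim.
- block: Wooden tool block, fixed, 180 mm long (x) by 55 mm by 45 mm high; three holes of 13 mm, 35 mm deep, 60 mm apart along x, its origin at the centre of its underside.
- key: T-handled key, 50 g, standing in one of the block's holes: round steel shank 10 mm thick and 76 mm long with a chamfered foot, black crossbar handle on top. Origin at the centre of the foot, z up along the shank, x along the crossbar. In all 95 mm long.
- key_grip (a point): Centre of the key's crossbar, 85 mm above its foot; the bar is 64 mm long (x), 14 mm thick (y), 20 mm high.
- punch1: Steel punch, 10 mm thick, 88 mm long, without a handle, standing in another hole of the block; origin at its foot. Leave it.
- punch2: A second such punch. Leave it.
- glass: Glass mug, 70 mm across, 90 mm high; origin under its centre. Bystander.
- tin: Tin can, 76 mm across, 80 mm high; origin under its centre. Bystander.
- hammer: Hammer lying on the table, origin under its middle. Bystander.
- rod0: Steel rod, 10 mm thick, about 110 mm long, lying on the table. Bystander.
- rod1: A second such rod. Bystander.
- matchbox: Small cardboard box, 55 by 36 by 15 mm. Bystander.
Things that resemble listed ones, but are neither listed nor needed, are in the scene too. What is shaped like the key but white is not meant.

How it is judged:
By the outcome, as a careful person would: the job done as asked, in the order asked, and still so for the second after the job is handed in, with the robot touching nothing.
It also fails if it takes over 72 s, if anything falls off the work surface, if the arm or the gripper's body presses on something with over 40 N, if the wrist force passes 120 N, or if a joint passes its speed limit or range.

### The arm

A 6-joint arm with a two-finger parallel gripper is mounted at the origin on the work surface. World frame = base frame: x ahead of the robot, y to its left, z up, the work surface at z = 0. Lengths are in mm, angles in rad, forces in N, time in s.
With the tool pointing down it reaches from about 325 to 775 mm from the base axis. Payload 5.5 kg.
Tool frame: the origin (TCP) lies at the very end of the fingers, on their centre line; the grasp point (between the pads) lies 19 mm behind it; z points along the fingers, y is the line along which they close (so a half turn about z gives the same grasp; the last joint's range is limited). The gripper opens to 85 mm and grips with 20 to 120 N. Pads are 22 mm wide; open, the fingers measure 114 mm over their backs; the gripper's body (76 mm by 85 mm) begins 54 mm behind the grasp point. The pads swing forward as they close: fully open they stand 13 mm farther back than shut.
Start: joints at [-1.396, 0.091, 1.231, -0, 1.82, -0.057], TCP at [137.836, -583.967, 231.275] pointing down, gripper open.
Joint ranges: [-2.87, 2.87], [-0.86, 2.18], [0.17, 2.46], [-1.51, 4.65], [0.06, 2.69], [-2.65, 2.65]. Speed limits (rad/s): [2.57, 2.57, 3.01, 3.14, 3.14, 3.14].

### API

Orientations are given as a 3x3 rotation matrix whose columns are the frame's x, y, z axes.
In Python, from station import status, camera, camera_info, finish_job gives the robot as it stands. The module is installed in compiled form; this text tells all that it offers.
- The arm moves only by the shell command python3 -m inch 'ROWS' [FORCE]. ROWS is JSON, a list of rows, each a list of 7 numbers: the shift along the world's x, y, z in m, then the turn, a rotation vector about the world's x, y, z in rad, then the closure in counts, from 0 (fully open) to 255 (shut). A call has 1 to 12 rows; each row shifts and turns the commanded pose from where the row before left it; what a row does not reach is not made up. A row lasts 1/8 s, in which the tool goes at most 62.5 mm and 10.7 degrees, less where a joint would pass 70% of its speed; a pose out of reach is approached as far as the arm can. A call with a gripper value outside its range is refused whole. The fingers move at their own pace and stop on an object; FORCE is the grip in N (left out, the last holds). Time passes only in rows, so rows that do not move let the fingers close. It gives the time, the measured TCP pose, the force, the opening and the grip force at its end, in the units of the state.
- status.state(): the state, without advancing time (a new reading comes with each control period).
- camera(name): name is "side" or "top"; returns the picture (420x560x3 uint8, blue, green, red); there is no depth.
- camera_info(name): a dict with "mtx" (3x3 intrinsics, pixels), "distortion" ([k1, k2, p1, p2, k3] as OpenCV has them; the pictures are not rectified), "camera_from_world" (4x4, takes a point from world to camera coordinates). Camera axes: x right, y down, z forward; pixel columns grow to the right and rows downward; lengths in mm; the calibration is good to about 2 mm. A picture is of the moment at which its call begins. camera_info takes no time and is no camera call.
- finish_job(): hands the job in; it is judged then, once.
The state is a dict: "time_s": time; "q": joint angles; "qd": joint speeds; "joint_torque": joint torques, N m; "ee_pos": TCP position; "ee_rot": TCP orientation; "force": force on the tool from outside, world axes, zero at the start; "torque": the same for the moment, N m; "width": finger opening in mm; "grip_force": force on a finger pad.
Only numpy, scipy, OpenCV 4.12 (cv2) and the standard library are available. Lean on these libraries where they do the work, as an engineer would, in place of code of your own. Each camera call takes 0.05 s, during which the arm holds its last target. There are 200 camera calls.

## Working session

There is one attempt and no reset: what is moved stays moved. The work goes in short steps, Python scripts to look and compute and a shell command to move; the robot and the scene stay as the last step left them, time stands still between calls to the robot, and variables do not carry over. Pictures are saved under pics/ and viewed, at most 10 in all, crops included, and the job is handed in when it is done.

```bash
ls; mkdir -p pics
python3 - <<'E'
from station import status,camera,camera_info
import cv2,numpy as np
for n in("top","side"):
    cv2.imwrite(f"pics/{n}0.png",camera(n)); c=camera_info(n); print(n,c["mtx"],c["distortion"],np.round(c["camera_from_world"],4).tolist())
s=status.state();print(s["time_s"],s["ee_pos"],np.round(s["ee_rot"],3),s["force"],s["width"])
E
```

```text
pics
top [[465.85029799   0.         275.02614611]
 [  0.         465.85029799 208.85611929]
 [  0.           0.           1.        ]] [-0.15719616  0.          0.          0.          0.        ] [[0.0241, -0.9997, -0.007, -10.6312], [-0.9826, -0.0224, -0.1842, 563.2154], [0.184, 0.0113, -0.9829, 1281.9855], [0.0, 0.0, 0.0, 1.0]]
side [[510.10688311   0.         287.03759542]
 [  0.         510.10688311 210.544119  ]
 [  0.           0.           1.        ]] [-0.04300097  0.          0.          0.          0.        ] [[-0.9335, -0.3586, 0.0046, 549.8516], [-0.231, 0.5913, -0.7727, 234.9832], [0.2744, -0.7223, -0.6348, 1322.5407], [0.0, 0.0, 0.0, 1.0]]
0.1 [ 137.80376449 -583.7237105   230.25682365] [[ 0.973  0.23  -0.   ]
 [ 0.23  -0.973  0.002]
 [ 0.    -0.002 -1.   ]] [-0.20591657 -0.97034366 -0.39730379] 85.17526642528624
```

View pics/top0.png

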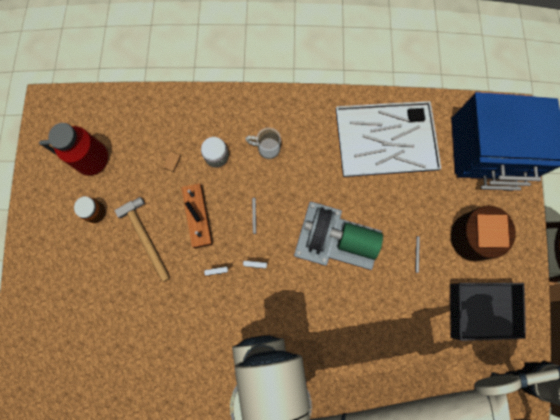

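View pics/side0.png

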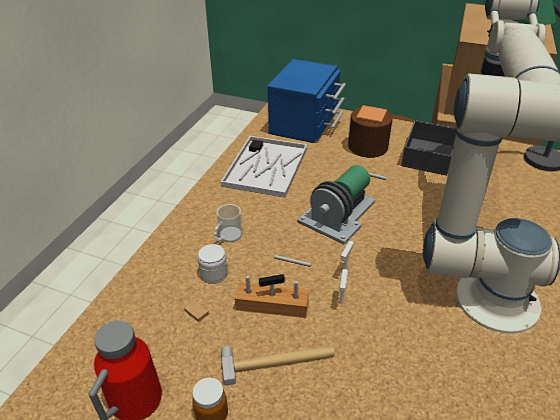

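Top view: the pulley is near (320,230) with the motor at (360,240), and the block is near (197,215) with the key's black bar in its middle hole. The white T-keys lie at (217,271) and (255,264). The side view shows the same layout: pulley (330,200), block (272,295).

```bash
cat > h.py <<'E'
import cv2,numpy as np
from station import status,camera,camera_info
def ray(n,u,v):
    c=camera_info(n);p=cv2.undistortPoints(np.array([[[u,v]]],float),np.array(c["mtx"]),np.array(c["distortion"]))[0,0]
    T=np.array(c["camera_from_world"]);R=T[:3,:3];return -R.T@T[:3,3],R.T@np.array([p[0],p[1],1])
def onz(n,u,v,z):
    o,d=ray(n,u,v);return o+d*(z-o[2])/d[2]
def tri(a,b):
    (o,d),(p,e)=ray("top",*a),ray("side",*b);s=np.linalg.lstsq(np.c_[d,-e],p-o,rcond=None)[0]
    x,y=o+d*s[0],p+e*s[1];return (x+y)/2,np.linalg.norm(x-y)
def proj(n,P):
    c=camera_info(n);T=np.array(c["camera_from_world"])
    return cv2.projectPoints(np.array(P,float).reshape(-1,1,3),cv2.Rodrigues(T[:3,:3])[0],T[:3,3],np.array(c["mtx"]),np.array(c["distortion"]))[0][:,0]
def crop(im,x,y,w,h,k): return cv2.resize(im[y:y+h,x:x+w],None,fx=k,fy=k,interpolation=cv2.INTER_CUBIC)
def st():
    s=status.state();print(round(s["time_s"],2),np.round(s["ee_pos"],1),"F",np.round(s["force"],1),"w",round(s["width"],1),"g",round(s["grip_force"],1));return s
E
python3 - <<'E'
from h import *
t,s=cv2.imread("pics/top0.png"),cv2.imread("pics/side0.png")
a=np.vstack([np.hstack([crop(t,290,195,100,75,4),crop(s,290,160,100,75,4)]),np.hstack([crop(t,165,175,100,75,4),crop(s,225,260,100,75,4)])])
cv2.imwrite("pics/c1.png",a)
hs=cv2.cvtColor(t,cv2.COLOR_BGR2HSV)
for nm,lo,hi,z,box in(("motor",(60,80,20),(95,255,255),70,(290,195,390,270)),("block",(5,180,60),(14,255,255),45,(165,175,225,260)),("dark",(0,0,0),(180,255,40),130,(295,195,342,270))):
    m=cv2.inRange(hs,lo,hi);k=np.zeros_like(m);k[box[1]:box[3],box[0]:box[2]]=m[box[1]:box[3],box[0]:box[2]]
    r=cv2.minAreaRect(cv2.findNonZero(k));print(nm,(k>0).sum(),r,[np.round(onz("top",*q,z)[:2]).tolist() for q in cv2.boxPoints(r)],np.round(onz("top",*r[0],z)))
E
```

```text
motor 1057 ((360.61468505859375, 240.78440856933594), (40.70762252807617, 27.01070213317871), 16.699243545532227) [[453.0, -174.0], [527.0, -196.0], [496.0, -306.0], [422.0, -283.0]] [ 474. -240.   70.]
block 37 ((200.2838592529297, 215.59817504882812), (56.08634948730469, 11.433581352233887), 78.11134338378906) [[617.0, 256.0], [625.0, 223.0], [465.0, 181.0], [457.0, 213.0]] [540. 218.  45.]
dark 82 ((328.0671081542969, 232.67730712890625), (26.74413299560547, 42.7198371887207), 16.144338607788086) [[441.0, -92.0], [553.0, -123.0], [534.0, -192.0], [423.0, -160.0]] [ 487. -142.  130.]
```

View pics/c1.png

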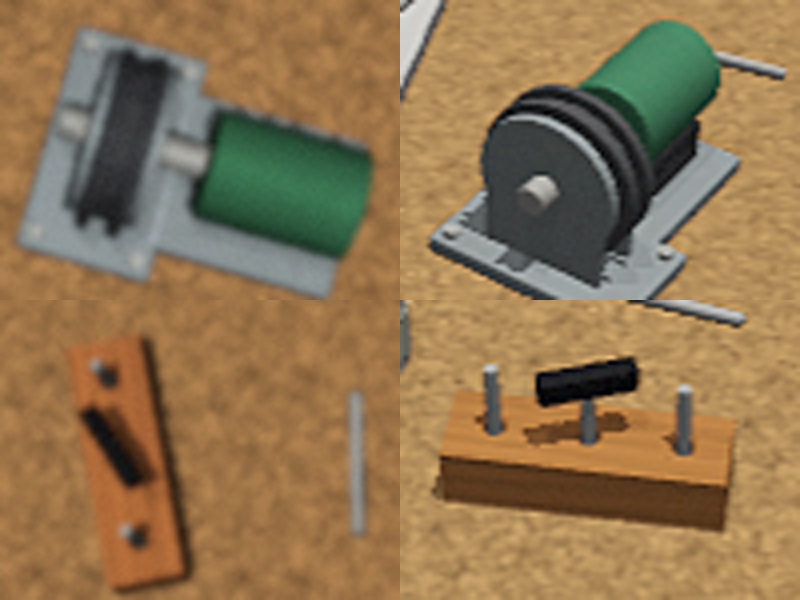

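Crop: the axle stub end is at top (305.5,225.5) / side (324.3,208.7). The bar centre is at top (193,211.8) / side (271.8,280.3). The punches are upright in the two outer holes.

Run:
```python
from h import *
T=lambda x,y:(290+x/4,195+y/4); B=lambda x,y:(165+x/4,175+(y-300)/4)
r=np.round
print("stub",tri(T(62,122),(324.3,208.7)), onz("top",*T(62,122),92))
print("bar",tri((193,211.75),(271.75,280.25)))
e1,e2=onz("top",*B(90,412),105),onz("top",*B(137,480),105);print("bar ends",r(e1),r(e2),(e1+e2)/2,np.linalg.norm(e1-e2))
for n,a,b in(("p1",(96,366),(490-400,370-300)),("p2",(128,530),(683-400,388-300))):
    print(n,tri(B(*a),(225+b[0]/4,260+b[1]/4)))
print("base",[r(onz("top",*T(*q),14)[:2]).tolist() for q in((82,28),(205,62),(150,280),(20,243))])
print("pulley ends",[r(onz("top",*T(*q),85)[:2]).tolist() for q in((150,53),(105,230))])
print("flange strip at top z150",r(onz("top",*T(128,130),150)))
```

```text
stub (array([508.81100123, -83.12077365,  95.78096866]), np.float64(3.367582868750462)) [511.06876484 -83.08816769  92.        ]
bar (array([541.29735867, 229.66309693,  98.08766862]), np.float64(0.13128897183498253))
bar ends [564. 245. 105.] [517. 210. 105.] [540.96548564 227.43925501 105.        ] 58.852105832074564
p1 (array([598.88430067, 244.14422616,  99.64376205]), np.float64(1.0116254859005527))
p2 (array([483.80448496, 215.14199381,  99.60742651]), np.float64(0.8269584359812846))
base [[593.0, -101.0], [570.0, -193.0], [409.0, -153.0], [434.0, -58.0]]
pulley ends [[562.0, -144.0], [438.0, -114.0]]
flange strip at top z150 [ 498. -123.  150.]
```

```bash
python3 -m inch '[[0.0282,0.0385,0,0,0,-0.0415,255],[0.0282,0.0385,0,0,0,-0.0415,255],[0.0282,0.0385,0,0,0,-0.0415,255],[0.0282,0.0385,0,0,0,-0.0415,255],[0.0282,0.0385,0,0,0,-0.0415,255],[0.0282,0.0385,0,0,0,-0.0415,255],[0.0282,0.0385,0,0,0,-0.0415,255],[0.0282,0.0385,0,0,0,-0.0415,255],[0.0282,0.0385,0,0,0,-0.0415,255],[0.0282,0.0385,0,0,0,-0.0415,255],[0.0282,0.0385,-0.02,0,0,-0.0415,255],[0.0282,0.0385,-0.02,0,0,-0.0415,255]]' 20; python3 -m inch '[[0,0,0,0,0,0,255],[0,0,0,0,0,0,255]]'; python3 -c "
from h import *
s=st();print(np.round(s['ee_rot'],3))"
```

```text
time_s: 1.6
ee_pos: [477.0, -120.5, 190.7]
ee_rot: [[0.964, -0.264, 0.0], [-0.264, -0.964, -0.0], [0.0, 0.0, -1.0]]
force: [0.1, -1.1, 0.6]
width: -0.0
grip_force: 0.0
time_s: 1.85
ee_pos: [476.0, -122.2, 191.2]
ee_rot: [[0.965, -0.262, -0.001], [-0.262, -0.965, -0.0], [-0.001, 0.001, -1.0]]
force: [0.6, -0.3, 0.1]
width: -0.0
grip_force: 0.0
1.85 [ 476.  -122.2  191.2] F [ 0.6 -0.3  0.1] w -0.0 g 0.0
[[ 0.965 -0.262 -0.001]
 [-0.262 -0.965 -0.   ]
 [-0.001  0.001 -1.   ]]
```

```bash
python3 -m inch '[[0.004,-0.001,-0.018,0,0,0,255],[0.003,-0.001,-0.014,0,0,0,255],[0,0,-0.003,0,0,0,255]]'|egrep 'ee_pos|force'; for i in 1 ; do python3 -m inch '[[0.0,0,-0.0015,0,0,0,255],[0,0,0,0,0,0,255]]'|egrep 'ee_pos|force';python3 -m inch '[[0.0,0,-0.0015,0,0,0,255],[0,0,0,0,0,0,255]]'|egrep 'ee_pos|force'; done
```

```text
ee_pos: [482.4, -124.4, 154.1]
force: [-0.4, 0.3, 1.0]
grip_force: 0.0
ee_pos: [483.3, -124.1, 155.1]
force: [-0.8, -0.0, -0.2]
grip_force: 0.0
ee_pos: [483.3, -124.0, 153.4]
force: [-0.7, -0.1, 0.4]
grip_force: 0.0
```

```bash
for i in 1 ; do python3 -m inch '[[0.0,0,-0.0015,0,0,0,255],[0,0,0,0,0,0,255]]'|egrep 'ee_pos|^force';python3 -m inch '[[0.0,0,-0.001,0,0,0,255],[0,0,0,0,0,0,255]]'|egrep 'ee_pos|^force';python3 -m inch '[[0.0,0,-0.001,0,0,0,255],[0,0,0,0,0,0,255]]'|egrep 'ee_pos|^force'; done
```

```text
ee_pos: [483.2, -123.9, 151.6]
force: [-0.4, -0.0, 0.8]
ee_pos: [483.3, -124.0, 151.1]
force: [0.5, -0.2, 2.4]
ee_pos: [483.5, -124.0, 150.8]
force: [-0.8, 0.4, 4.4]
```

```bash
python3 -m inch '[[0.0048,-0.0013,0,0,0,0,255],[0.0048,-0.0013,0,0,0,0,255],[0.0048,-0.0013,0,0,0,0,255]]'|egrep 'ee_pos|^force'; python3 -m inch '[[0.0048,-0.0013,0,0,0,0,255]]'|egrep 'ee_pos|^force'
python3 - <<'E'
from h import *
cv2.imwrite("pics/s1.png",crop(camera("side"),290,160,100,75,4))
E
```

```text
ee_pos: [498.8, -128.2, 152.3]
force: [-0.7, 0.2, 10.8]
ee_pos: [503.6, -129.6, 152.5]
force: [0.0, -0.3, 10.0]
```

```bash
python3 -m inch '[[0.0048,-0.0013,0.0014,0,0,0,255],[0.0048,-0.0013,0.0008,0,0,0,255]]'|egrep 'ee_pos|^force'; python3 -m inch '[[0.0048,-0.0013,0.0003,0,0,0,255],[0.0048,-0.0013,0.000,0,0,0,255]]'|egrep 'ee_pos|^force'
python3 - <<'E'
from h import *
cv2.imwrite("pics/s1.png",crop(camera("side"),290,160,100,75,4))
E
```

```text
ee_pos: [512.5, -131.9, 152.6]
force: [0.1, -0.5, 2.9]
ee_pos: [521.7, -134.4, 151.7]
force: [-0.1, -0.0, 0.8]
```

```bash
python3 -m inch '[[0.001,0,0.008,0,0,0,255],[-0.024,0.0065,0,0,0,0,255],[-0.025,0.0067,0,0,0,0,255],[0.001,0,-0.006,0,0,0,255],[0.0048,-0.0013,-0.003,0,0,0,255],[0.0048,-0.0013,0,0,0,0,255],[0.0048,-0.0013,0,0,0,0,255]]'|egrep 'ee_pos|^force'; python3 -m inch '[[0.0048,-0.0013,0,0,0,0,255],[0.0048,-0.0013,0,0,0,0,255]]'|egrep 'ee_pos|^force'
```

```text
ee_pos: [490.6, -125.5, 153.0]
force: [-0.7, 0.1, 8.9]
ee_pos: [500.7, -128.3, 153.6]
force: [-0.5, 0.4, 10.0]
```

View pics/s1.png

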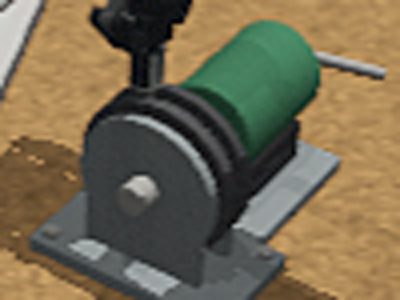

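The side crop shows the fingertips on the rim at (148,85) and no bright bush bars in sight yet.

```bash
python3 -m inch '[[0.0048,-0.0013,0.001,0,0,0,255],[0.0048,-0.0013,0.0005,0,0,0,255]]'|egrep 'ee_pos|^force'; python3 -m inch '[[0.0048,-0.0013,0,0,0,0,255],[0.0048,-0.0013,0,0,0,0,255]]'|egrep 'ee_pos|^force';  python3 -m inch '[[0.001,0,0.008,0,0,0,255],[-0.025,0.0067,0,0,0,0,255],[-0.025,0.0067,0,0,0,0,255],[0.001,0,-0.006,0,0,0,255],[0.0048,-0.0013,-0.002,0,0,0,255],[0.0048,-0.0013,0,0,0,0,255],[0.0048,-0.0013,0,0,0,0,255]]'|egrep 'ee_pos|^force'
python3 - <<'E'
from h import *
t=crop(camera("top"),290,195,100,75,4)
cv2.imwrite("pics/s2.png",np.hstack([t,crop(camera("side"),290,160,100,75,4)]))
E
```

```text
ee_pos: [509.7, -130.7, 153.7]
force: [-0.3, 1.0, 5.1]
ee_pos: [518.6, -133.1, 152.8]
force: [0.3, -0.2, 3.6]
ee_pos: [484.9, -123.6, 152.7]
force: [0.7, 0.3, 1.2]
```

```bash
python3 -m inch '[[0.0048,-0.0013,-0.0008,0,0,0,255],[0.0048,-0.0013,-0.0004,0,0,0,255],[0.0048,-0.0013,0,0,0,0,255]]'|egrep 'ee_pos|^force'; python3 -m inch '[[0.0048,-0.0013,-0.0003,0,0,0,255],[0.0048,-0.0013,-0.0003,0,0,0,255],[0.0048,-0.0013,-0.0003,0,0,0,255],[0.0048,-0.0013,-0.0003,0,0,0,255]]'|egrep 'ee_pos|^force'
python3 - <<'E'
from h import *
a=cv2.imread("pics/s1.png");b=camera("side");b=crop(b,290,160,100,75,4)
cv2.imwrite("pics/s3.png",np.hstack([crop(camera("top"),290,195,100,75,4),b]))
# bright pixels in rim band on -x side of side view
h=cv2.cvtColor(b,cv2.COLOR_BGR2HSV);print(b[100:230:10,180:260:8].max(2))
E
```

```text
ee_pos: [499.7, -127.6, 153.3]
force: [-0.6, 1.1, 6.1]
ee_pos: [518.9, -132.8, 151.9]
force: [1.6, -0.2, 4.5]
[[ 23  65  92  71  44  51 107 128 119 115]
 [ 90  40  23  75 128  51  49  77 120 117]
 [ 80  95  75  18  61 116  63  42  93 109]
 [ 20  47  92  85  28  51 119  56  61  92]
 [191  63  30  77 176  55  51 119  49  72]
 [ 71 172  87  32  74  28  24  79  74  55]
 [ 66  55 161  65  45 117 185  26  93  38]
 [ 67  63  72 143  32  63  45  32  62  40]
 [ 64  67  61  95 122  32  61  36  32  35]
 [ 65  63  62  60 114  35  37  34  34  31]
 [ 62  62  64  57 105  45  30  29  19 138]
 [ 61  62  64  64  65  36  32  28 156 146]
 [ 63  63  62  63  62  35  14 150 161 159]]
```

Bright spots appear in the groove at about (212,140) and (228,160).

View pics/s3.png

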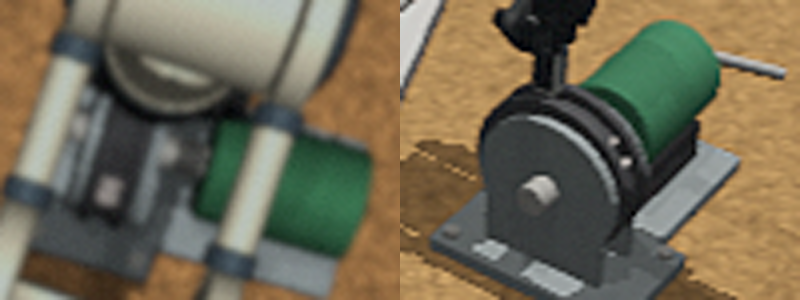

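The bush bars are visible: in the side view at crop (612,141) and (627,162), and in the top view at about (110,190). So the hole sits on the −x side and is rising.

```bash
cat >> h.py <<'E'
C=np.array([501,-128,85.]);th=np.radians(-15);X=np.array([np.cos(th),np.sin(th),0]);Y=np.array([-np.sin(th),np.cos(th),0])
def plane(n,u,v):
    o,d=ray(n,u,v);p=o+d*((C-o)@Y)/(d@Y)-C;return p@X,p[2]
E
python3 - <<'E'
from h import *
S=lambda x,y:(290+x/4,160+y/4);T=lambda x,y:(290+x/4,195+y/4)
for n,q in(("side",S(212,141)),("side",S(227,162))):
    x,z=plane(n,*q);print(n,round(x,1),round(z,1),"r",round(np.hypot(x,z),1),"ang",round(np.degrees(np.arctan2(x,z)),1))
# top: intersect cyl r=57
m=tri(T(110,190),S(219.5,151.5));p=m[0]-C;print(p@X,p@Y,p[2],m[1],np.degrees(np.arctan2(p@X,p[2])))
E
```

```text
side -37.9 46.2 r 59.8 ang -39.4
side -51.5 33.6 r 61.5 ang -56.9
-44.22678739055642 2.600376723549218 41.77344266553547 3.3242321708699527 -46.63404430404598
```

```bash
python3 -m inch '[[0.001,0,0.009,0,0,0,255],[-0.025,0.0067,0,0,0,0,255],[-0.025,0.0067,0,0,0,0,255],[0.001,0,-0.006,0,0,0,255],[0.0048,-0.0013,-0.002,0,0,0,255],[0.0048,-0.0013,-0.001,0,0,0,255],[0.0048,-0.0013,0,0,0,0,255]]'|egrep 'ee_pos|^force';python3 -m inch '[[0.0048,-0.0013,-0.0003,0,0,0,255],[0.0048,-0.0013,-0.0003,0,0,0,255]]'|egrep 'ee_pos|^force'; python3 -m inch '[[0.0048,-0.0013,-0.0003,0,0,0,255],[0.0048,-0.0013,-0.0003,0,0,0,255]]'|egrep 'ee_pos|^force'
cat >> h.py <<'E'
def bars(name,show=False):
    # bright pixels whose ray meets the pulley mid-plane at groove radius
    im=camera(name);g=im.min(2);out=[]
    for v in range(160,280):
        for u in range(280,370):
            if g[v,u]>95:
                x,z=plane(name,u,v);r=np.hypot(x,z)
                if 53<r<65 and z>10: out.append((round(np.degrees(np.arctan2(x,z)),1),int(g[v,u]),u,v))
    return im,sorted(out)
E
python3 - <<'E'
from h import *
im,o=bars("side");print(o);cv2.imwrite("pics/s4.png",crop(im,290,160,100,75,4));st()
E
```

```text
ee_pos: [485.1, -122.8, 150.2]
force: [0.3, 2.1, 2.3]
ee_pos: [494.6, -125.2, 150.1]
force: [1.0, 4.3, 3.2]
ee_pos: [504.0, -127.7, 149.4]
force: [0.3, 5.6, 2.1]
[(np.float64(-38.8), 122, 343, 195), (np.float64(-37.2), 142, 342, 195), (np.float64(-36.6), 179, 343, 194), (np.float64(-35.5), 108, 341, 195), (np.float64(-35.0), 223, 342, 194), (np.float64(-33.2), 179, 341, 194), (np.float64(-22.0), 99, 339, 190), (np.float64(-19.7), 171, 338, 190), (np.float64(-18.4), 190, 338, 189), (np.float64(-17.1), 155, 337, 190), (np.float64(-16.0), 182, 337, 189), (np.float64(-13.3), 96, 336, 189), (np.float64(56.4), 96, 318, 189)]
9.57 [ 504.4 -127.8  149.2] F [1.  4.5 3.3] w 0.2 g 2.7
```

```bash
python3 -m inch '[[0,0,0.008,0,0,0,255],[0,0,0.008,0,0,0,255],[0,0,0,0,0,0,255]]'|egrep 'ee_pos|^force|width'
python3 - <<'E'
from h import *
im,o=bars("side");print([(float(a),b) for a,b,*_ in o if b>150])
cv2.imwrite("pics/s5.png",np.hstack([crop(im,300,165,66,75,6),cv2.resize(cv2.imread("pics/s4.png")[:,40:304],None,fx=1.5,fy=1.5)]))
s=st();print(np.round(s["q"],2))
E
```

```text
ee_pos: [503.8, -128.9, 166.3]
force: [-0.5, -0.6, -0.7]
width: -0.1
[(-36.6, 178), (-35.0, 224), (-33.2, 180), (-19.7, 172), (-18.4, 168), (-17.1, 154), (-16.0, 161)]
10.0 [ 503.6 -128.7  165.7] F [-1.   0.2  0.9] w -0.1 g 0.0
[-0.32 -0.13  1.56 -0.    1.71  1.52]
```

View pics/s5.png

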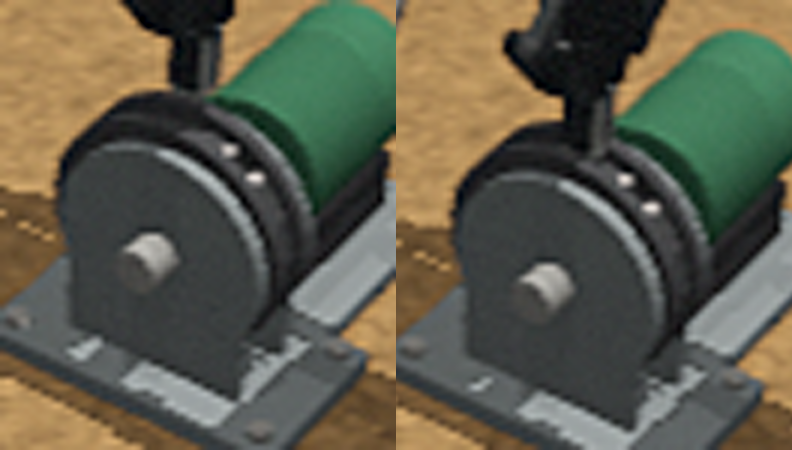

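The bars are at −35.5° and −17.8°, so the hole is at about −27°, and the pulley did not coast. The narrow finger side was dipping into the groove. I'll turn the tool 90° so the 22 mm pad width spans both flanges.

```bash
python3 -m inch '[[-0.002,0.0005,0,0,0,0.1745,255],[-0.002,0.0005,0,0,0,0.1745,255],[-0.002,0.0005,0,0,0,0.1745,255],[-0.002,0.0005,0,0,0,0.1745,255],[-0.002,0.0005,0,0,0,0.1745,255],[-0.002,0.0005,0,0,0,0.1745,255],[-0.002,0.0005,0,0,0,0.1745,255],[-0.002,0.0005,-0.004,0,0,0.1745,255],[-0.002,0.0005,-0.008,0,0,0.1745,255],[0,0,0,0,0,0,255]]'|egrep 'ee_|^force'; python3 -m inch '[[0.000,0,-0.003,0,0,0,255],[0,0,0,0,0,0,255]]'|egrep 'ee_pos|^force';python3 -m inch '[[0.000,0,-0.0015,0,0,0,255],[0,0,0,0,0,0,255]]'|egrep 'ee_pos|^force'
```

```text
ee_pos: [484.9, -123.7, 152.3]
ee_rot: [[0.265, 0.964, -0.002], [0.964, -0.265, 0.0], [-0.0, -0.002, -1.0]]
force: [0.9, -1.0, -0.5]
ee_pos: [485.5, -123.8, 150.4]
force: [-1.0, -0.5, 0.6]
ee_pos: [485.8, -123.9, 149.8]
force: [-1.4, 0.0, 3.6]
```

```bash
python3 -m inch '[[0.0039,-0.001,0,0,0,0,255],[0.0039,-0.001,0,0,0,0,255],[0.0039,-0.001,0,0,0,0,255]]'|egrep 'ee_pos|^force'; python3 -m inch '[[0.0039,-0.001,0,0,0,0,255],[0.0039,-0.001,0,0,0,0,255],[0.0019,-0.0005,0,0,0,0,255],[0,0,0,0,0,0,255]]'|egrep 'ee_pos|^force'
python3 - <<'E'
from h import *
for n in("side","top"):
    im,o=bars(n);print([(float(a),b,u,v) for a,b,u,v in o if b>130])
E
```

```text
ee_pos: [498.2, -127.2, 150.7]
force: [-1.2, -0.6, 8.5]
ee_pos: [507.9, -129.9, 150.4]
force: [-0.0, -0.9, 6.1]
[(-16.0, 133, 337, 189)]Traceback (most recent call last):
  File "<stdin>", line 3, in <module>
  File "h.py", line 26, in bars
    x,z=plane(name,u,v);r=np.hypot(x,z)
        ~~~~~^^^^^^^^^^
  File "h.py", line 19, in plane
    o,d=ray(n,u,v);p=o+d*((C-o)@Y)/(d@Y)-C;return p@X,p[2]
        ~~~^^^^^^^
  File "h.py", line 4, in ray
    c=camera_info(n);p=cv2.undistortPoints(np.array([[[u,v]]],float),np.array(c["mtx"]),np.array(c["distortion"]))[0,0]
ValueError: time passes only in moves, steps and waits
```

```bash
python3 -m inch '[[0,0,0.010,0,0,0,255],[0,0,0.03,0,0,0,255],[0,0.05,0.03,0,0,0,255],[0,0.05,0,0,0,0,255],[0,0.05,0,0,0,0,255],[0,0.05,0,0,0,0,255],[0,0,0,0,0,0,255]]'|egrep 'ee_pos|^force'
python3 - <<'E'
from h import *
ts,ss=[],[]
for i in range(6): ts.append(camera("top").astype(float))
for i in range(4): ss.append(camera("side").astype(float))
t,s=np.mean(ts,0).astype(np.uint8),np.mean(ss,0).astype(np.uint8)
cv2.imwrite("pics/t6f.png",t);cv2.imwrite("pics/s6f.png",s)
cv2.imwrite("pics/t6.png",np.hstack([crop(t,298,200,50,60,8),crop(s,305,170,50,60,8)]))
E
```

```text
ee_pos: [506.4, 73.9, 218.6]
force: [-0.2, -0.4, 0.1]
```

View pics/t6.png

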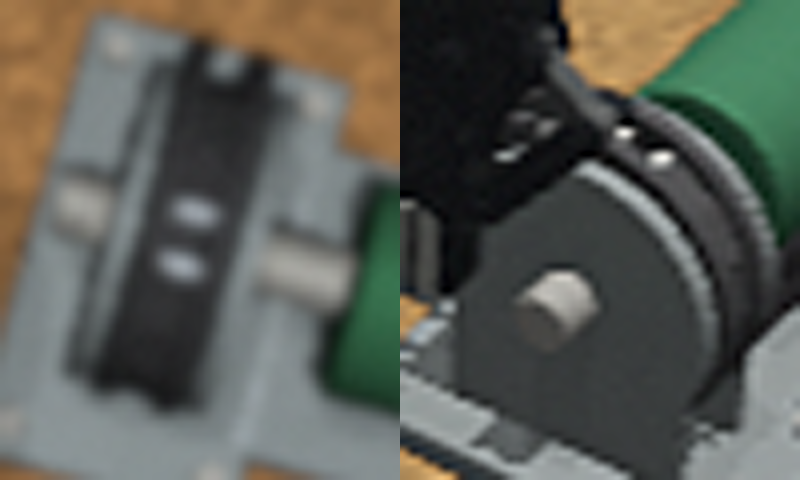

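Top crop: the bars are at (195,212) and (182,264), and the axle stubs at (85,208) and (305,268). In the side crop the bars are at (624,133) and (660,158), so the hole is a little short of the top.

Run:
```python
from h import *
from station import camera_info as ci
I={n:ci(n) for n in("top","side")}
import h; h.camera_info=lambda n:I[n]
t=cv2.imread("pics/t6f.png");s=cv2.imread("pics/s6f.png")
def cen(im,u,v,r=3):
    g=im[v-r:v+r+1,u-r:u+r+1].min(2).astype(float);g=np.clip(g-g.min()-0.4*np.ptp(g),0,None);yy,xx=np.mgrid[v-r:v+r+1,u-r:u+r+1];return (g*xx).sum()/g.sum(),(g*yy).sum()/g.sum()
b=[cen(t,298+24,200+26),cen(t,298+23,200+33)];q=[cen(s,305+28,170+16,2),cen(s,305+32,170+20,2)]
print(b,q)
sf=lambda p:np.round([(p-C)@X,(p-C)@Y,p[2]],1)
for z in(142,138): print("top bars z",z,[sf(onz("top",*c,z)) for c in b])
for a,c in zip(b,q): m=tri(a,c);print("tri",sf(m[0]),round(m[1],1))
for c in((85,208),(305,268)): print("stub",sf(onz("top",298+c[0]/8,200+c[1]/8,85)))
# pulley end silhouettes: brightness minimum-gradient along X lines
for Yo in(-11,11):
  pr=[];xs=np.arange(-90,91,1.)
  for x in xs:
    u,v=proj("top",C+X*x+Y*Yo)[0];pr.append(cv2.getRectSubPix(t,(1,1),(float(u),float(v)))[0,0].mean())
  pr=np.array(pr);d=pr<70;print("Y",Yo,"dark x range",xs[d].min(),xs[d].max())
```

```text
[(np.float64(321.9296965040338), np.float64(226.06069919323858)), (np.float64(320.11162079510706), np.float64(232.7033639143731))] [(np.float64(332.48829854522455), np.float64(186.23086654016447)), (np.float64(337.1166810717372), np.float64(189.37035436473641))]
top bars z 142 [array([  0.8,   4.4, 142. ]), array([-17.7,   4.3, 142. ])]
top bars z 138 [array([  1.5,   4.2, 138. ]), array([-17. ,   4.1, 138. ])]
tri [ -2.1   4.2 150.4] 3.2
tri [-19.    4.3 146.5] 1.3
stub [ 0.3 37.2 85. ]
stub [  1.4 -41.8  85. ]
Y -11 dark x range -57.0 67.0
Y 11 dark x range -57.0 61.0
```

```bash
sed -i 's/C=np.array(\[501,-128,85.\])/C=np.array([503,-124.1,85.])/' h.py; python3 -m inch '[[-0.0021,-0.0492,0,0,0,0,255],[-0.0021,-0.0492,0,0,0,0,255],[-0.0021,-0.0492,0,0,0,0,255],[-0.0021,-0.0492,-0.02,0,0,0,255],[0,0,-0.02,0,0,0,255],[0,0,-0.02,0,0,0,255],[0,0,-0.006,0,0,0,255],[0,0,0,0,0,0,255]]'|egrep 'ee_pos|^force'; python3 -m inch '[[0,0,-0.002,0,0,0,255],[0,0,0,0,0,0,255]]'|egrep 'ee_pos|^force'; python3 -m inch '[[0,0,-0.001,0,0,0,255],[0,0,0,0,0,0,255]]'|egrep 'ee_pos|^force'
```

```text
ee_pos: [498.5, -124.9, 152.5]
force: [-0.2, -0.1, 0.7]
ee_pos: [498.8, -125.7, 151.3]
force: [0.1, 0.6, -0.6]
ee_pos: [498.8, -125.9, 150.4]
force: [0.3, 0.6, 1.3]
```

```bash
python3 -m inch '[[0.0006,0.0024,-0.001,0,0,0,255],[0,0,0,0,0,0,255]]'|egrep 'ee_pos|^force'; python3 -m inch '[[0.002,-0.0005,0,0,0,0,255],[0.002,-0.0005,0,0,0,0,255],[0.002,-0.0005,0,0,0,0,255],[0.002,-0.0005,0,0,0,0,255],[0.002,-0.0006,0,0,0,0,255],[0,0,0,0,0,0,255],[0,0,0,0,0,0,255]]'|egrep 'ee_pos|^force'; python3 -m inch '[[0,0,0.006,0,0,0,255],[0,0,0.03,0,0,0,255],[0,0.05,0.03,0,0,0,200],[0,0.05,0,0,0,-0.166,100],[0,0.05,0,0,0,-0.166,0],[0,0.05,0,0,0,-0.166,0],[0,0.05,0,0,0,-0.166,0],[0,0,0,0,0,0,0]]'|egrep 'ee_pos|^force|width'
python3 - <<'E'
from h import *
t=np.mean([camera("top").astype(float) for i in range(6)],0).astype(np.uint8)
s=np.mean([camera("side").astype(float) for i in range(4)],0).astype(np.uint8)
cv2.imwrite("pics/t7f.png",t);cv2.imwrite("pics/s7f.png",s)
cv2.imwrite("pics/t7.png",np.hstack([crop(t,298,200,50,60,8),crop(s,305,170,50,60,8)]))
E
```

```text
ee_pos: [499.5, -124.5, 150.2]
force: [-0.6, -2.6, 6.3]
ee_pos: [509.5, -127.0, 149.8]
force: [-0.3, -2.7, 5.8]
ee_pos: [508.3, 127.1, 214.1]
force: [0.6, -0.6, 0.2]
width: 85.5
```

View pics/t7.png

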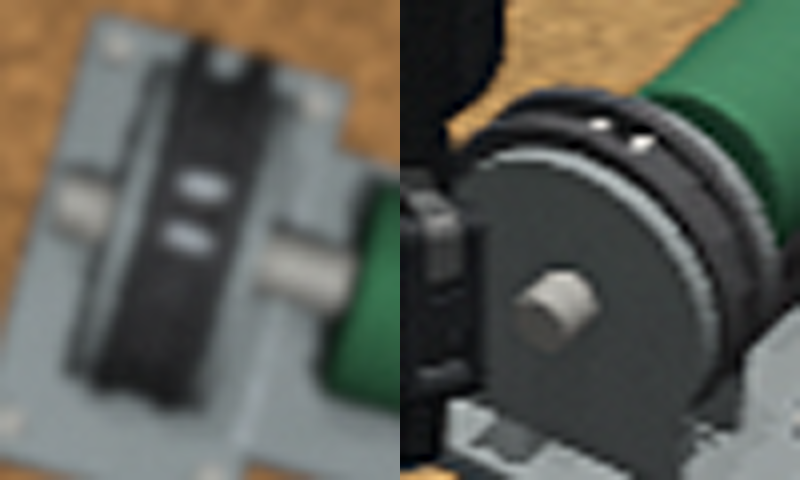

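Top crop: the bars are now at (202,187) and (190,238), moved up about 26 px (3.2 image px). Side crop: (600,124) and (641,142).

Run:
```python
from h import *
from station import camera_info as ci
I={n:ci(n) for n in("top","side")}
import h; h.camera_info=lambda n:I[n]
t=cv2.imread("pics/t7f.png");s=cv2.imread("pics/s7f.png")
def cen(im,u,v,r=3):
    g=im[v-r:v+r+1,u-r:u+r+1].min(2).astype(float);g=np.clip(g-g.min()-0.4*np.ptp(g),0,None);yy,xx=np.mgrid[v-r:v+r+1,u-r:u+r+1];return (g*xx).sum()/g.sum(),(g*yy).sum()/g.sum()
b=[cen(t,323,223),cen(t,322,230)];q=[cen(s,330,185,2),cen(s,335,188,2)]
sf=lambda p:np.round([(p-C)@X,(p-C)@Y,p[2]],1)
print("top bars z 142",[sf(onz("top",*c,141)) for c in b])
for a,c in zip(b,q): m=tri(a,c);print("tri",sf(m[0]),round(m[1],1))
for c in((85,208),(305,268)): print("stub",sf(onz("top",298+c[0]/8,200+c[1]/8,85)))
m=(onz("top",*b[0],141)+onz("top",*b[1],141))/2;print("hole",m)
st()
```

```text
top bars z 142 [array([ 9.10e+00, -1.00e-01,  1.41e+02]), array([ -8.9,   0. , 141. ])]
tri [  6.6  -0.  150.3] 1.8
tri [-1.120e+01  1.000e-01  1.498e+02] 1.8
stub [-0.6 32.9 85. ]
stub [  0.5 -46.1  85. ]
hole [ 503.06428206 -124.15903642  141.        ]
18.23 [509.1 123.1 214.7] F [ 0.8 -0.6 -1. ] w 85.1 g 0.0
```

The bars are symmetric about the axle (+9.1 / −8.9 mm), so the hole is at the top and the pulley is still. Next is the key.

```bash
python3 -m inch '[[0.0161,0.053,0,0,0,0,0],[0.0161,0.053,-0.02,0,0,0,0],[0,0,-0.035,0,0,0,0],[0,0,0,0,0,0,0]]'|egrep 'ee_|^force'
python3 - <<'E'
from h import *
t=camera("top");s=camera("side")
cv2.imwrite("pics/k8.png",np.hstack([crop(t,165,175,66,75,6),crop(s,235,235,66,75,6)]))
E
```

```text
ee_pos: [539.7, 229.5, 155.8]
ee_rot: [[0.802, 0.598, -0.007], [0.598, -0.802, -0.003], [-0.007, -0.002, -1.0]]
force: [0.1, 0.4, -0.2]
```

View pics/k8.png

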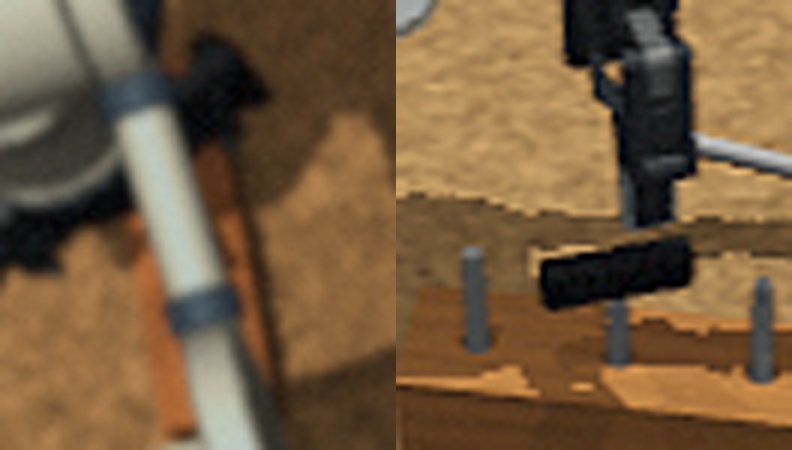

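The side crop shows the open gripper over the black bar at (617,272), with both punches clear of the fingers. I'll descend and grip.

```bash
python3 -m inch '[[0.001,-0.0005,-0.025,0,0,0,0],[0,0,-0.025,0,0,0,0],[0,0,-0.02,0,0,0,0],[0,0,-0.009,0,0,0,0],[0,0,0,0,0,0,0]]' 30|egrep 'ee_pos|^force'; python3 -m inch '[[0,0,0,0,0,0,120],[0,0,0,0,0,0,180],[0,0,0,0,0,0,230],[0,0,0,0,0,0,255],[0,0,0,0,0,0,255],[0,0,0,0,0,0,255],[0,0,0,0,0,0,255]]' 30
```

```text
ee_pos: [542.3, 229.1, 80.8]
force: [-0.8, 0.3, 0.3]
time_s: 20.32
ee_pos: [542.4, 229.4, 81.0]
ee_rot: [[0.802, 0.597, 0.0], [0.597, -0.802, 0.0], [0.0, 0.0, -1.0]]
force: [-1.1, 0.5, 2.4]
width: 13.2
grip_force: 34.1
```

```bash
python3 -m inch '[[0,0,0.01,0,0,0,255],[0,0,0.025,0,0,0,255],[0,0,0.04,0,0,0,255],[0,0,0.045,0,0,0,255],[0,0,0.044,0,0,0,255],[0,0,0,0,0,0,255]]'|egrep 'ee_pos|^force|width'; python3 -m inch '[[-0.0039,-0.0353,0,0,0,0,255],[-0.0039,-0.0353,0,0,0,0,255],[-0.0039,-0.0353,0,0,0,0,255],[-0.0039,-0.0353,0,0,0,0,255],[-0.0039,-0.0353,0,0,0,0,255],[-0.0039,-0.0353,0,0,0,0,255],[-0.0039,-0.0353,0,0,0,0,255],[-0.0039,-0.0353,0,0,0,0,255],[-0.0039,-0.0353,0,0,0,0,255],[-0.0039,-0.0353,0,0,0,0,255],[0,0,0,0,0,0,255],[0,0,0,0,0,0,255]]'|egrep 'ee_|^force|width';  python3 - <<'E'
from h import *
t=np.mean([camera("top").astype(float) for i in range(4)],0).astype(np.uint8)
s=np.mean([camera("side").astype(float) for i in range(4)],0).astype(np.uint8)
cv2.imwrite("pics/t9f.png",t);cv2.imwrite("pics/s9f.png",s)
cv2.imwrite("pics/k9.png",np.hstack([crop(t,290,190,60,75,6),crop(s,295,140,70,75,6)]))
s=st()
print(np.round(s["q"],2))
E
```

```text
ee_pos: [543.5, 229.7, 250.4]
force: [0.0, 0.5, -0.7]
width: 13.1
ee_pos: [503.0, -123.2, 243.9]
ee_rot: [[0.802, 0.597, -0.001], [0.597, -0.802, 0.001], [-0.0, -0.001, -1.0]]
force: [-0.6, 0.2, -0.2]
width: 13.1
22.98 [ 503.3 -123.2  244.7] F [-0.6 -0.8  0.1] w 13.4 g 33.8
[-0.31 -0.13  1.42  0.    1.85  0.62]
```

View pics/k9.png

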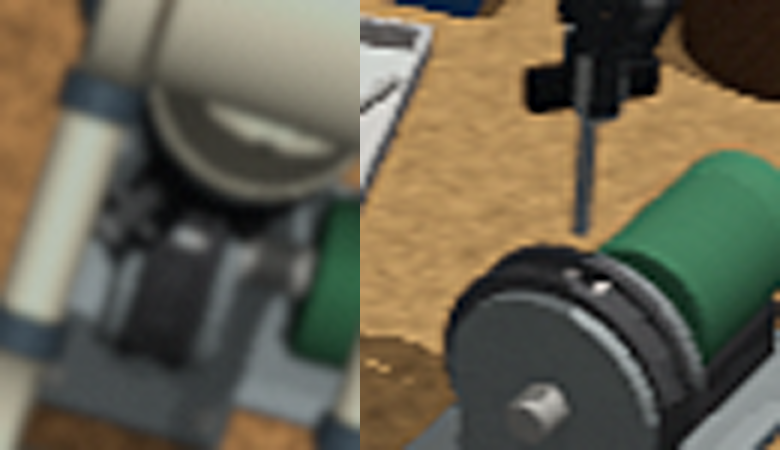

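k9 (the last picture I may view): side crop shows the shank from (588,60) to its foot at (581,233), with the bars at (572,273) and (597,286). In the top view the gripper hides the hole. From here I work with numbers only.

Run:
```python
from h import *
s=cv2.imread("pics/s9f.png")
P=np.array([503.3,-123.2,0.])
for z in(150,142,173.7,205,215): print("proj TCP axis z",z,proj("side",P+[0,0,z])[0].round(1))
print("proj hole C z142",proj("side",C+[0,0,57])[0].round(1),"dX1mm",(proj("side",C+[0,0,57]+X)-proj("side",C+[0,0,57]))[0].round(2),"dY",(proj("side",C+[0,0,57]+Y)-proj("side",C+[0,0,57]))[0].round(2))
# shank centre per row: background is bright tan, shank grey (low saturation)
h=cv2.cvtColor(s,cv2.COLOR_BGR2HSV)
for v in range(158,182,2):
    r=np.clip(150-h[v,322:345,1].astype(float),0,None)*(h[v,322:345,1]<100);w=r.sum();print(v,None if w==0 else round((r*np.arange(322,345)).sum()/w,2),(r>0).sum())
g=s.min(2).astype(float)
print(g[182:192,326:342].astype(int))
```

```text
proj TCP axis z 150 [330.8 186. ]
proj TCP axis z 142 [330.7 188.2]
proj TCP axis z 173.7 [331.3 179.3]
proj TCP axis z 205 [332.  170.1]
proj TCP axis z 215 [332.2 167.2]
proj hole C z142 [330.9 188.1] dX1mm [-0.3  -0.12] dY [-0.19  0.17]
158 330.66 8
160 333.31 4
162 332.49 2
164 332.12 3
166 332.01 3
168 331.99 3
170 331.96 3
172 331.88 3
174 333.64 4
176 333.3 4
178 332.59 4
180 336.0 1
[[ 23  28  27  30  31  39  38  38  68  76  39  13  19  19  27  31]
 [ 27  27  25  25  22  29  62  82  84  96 110  89  37  12  19  21]
 [ 36  31  26  39  40  21  23  37  66  84  85 110 135 107  35  15]
 [ 46  42  51 104 123  80  22  24  22  32  65  84  95 144 143  65]
 [ 45  52  49  79  93  58  15  15   9   6  21  59  80  81 121 144]
 [ 24  26  35  44  76  89  58  53 181 213 141  14  41  69  77 104]
 [ 21  23  23  28  62  90  91 112 171 161  78  59  20  39  67  75]
 [ 84  66  32  20  22  37  70  91  94  86  75  84  71  36  36  67]
 [100 103  95  74  44  11  16  48  78  84  78  80  84  70  35  36]
 [ 63  82  96  99 126 116  37  13  43  79  85  80  81  83  77  47]]
```

```bash
python3 -m inch '[[-0.0013,-0.001,-0.008,0,0,0,255],[0,0,-0.010,0,0,0,255],[0,0,0,0,0,0,255]]'|egrep 'ee_pos|^force'; python3 -m inch '[[0,0,-0.003,0,0,0,255],[0,0,0,0,0,0,255]]'|egrep 'ee_pos|^force';python3 -m inch '[[0,0,-0.002,0,0,0,255],[0,0,0,0,0,0,255]]'|egrep 'ee_pos|^force';python3 -m inch '[[0,0,-0.002,0,0,0,255],[0,0,0,0,0,0,255]]'|egrep 'ee_pos|^force'
```

```text
ee_pos: [501.4, -124.5, 224.9]
force: [0.3, 0.9, 0.5]
ee_pos: [501.9, -124.7, 223.6]
force: [-0.5, 0.4, -0.8]
ee_pos: [501.9, -124.7, 221.6]
force: [0.3, 0.1, -0.4]
ee_pos: [501.9, -124.6, 219.5]
force: [-0.3, 0.9, -0.2]
```

```bash
python3 -m inch '[[0,0,-0.002,0,0,0,255],[0,0,0,0,0,0,255]]'|egrep 'ee_pos|^force';python3 -m inch '[[0,0,-0.0015,0,0,0,255],[0,0,0,0,0,0,255]]'|egrep 'ee_pos|^force'
```

```text
ee_pos: [501.9, -124.6, 217.4]
force: [-0.5, 1.2, -0.4]
ee_pos: [501.9, -124.7, 216.0]
force: [-0.1, 0.2, -0.1]
```

```bash
python3 -m inch '[[0,0,-0.0015,0,0,0,255],[0,0,0,0,0,0,255]]'|egrep 'ee_pos|^force'
```

```text
ee_pos: [501.9, -124.7, 214.5]
force: [0.5, -0.7, -0.0]
```

Past the rim and inside the groove.

```bash
python3 -m inch '[[0,0,-0.0015,0,0,0,255],[0,0,0,0,0,0,255]]'|egrep 'ee_pos|^force'; python3 -m inch '[[0,0,-0.0015,0,0,0,255],[0,0,0,0,0,0,255]]'|egrep 'ee_pos|^force'
```

```text
ee_pos: [501.9, -124.7, 213.0]
force: [-0.4, -0.1, -0.9]
ee_pos: [501.9, -124.7, 211.5]
force: [-0.1, -0.6, -1.2]
```

```bash
python3 -m inch '[[0,0,-0.001,0,0,0,255],[0,0,0,0,0,0,255]]'|egrep 'ee_pos|^force'
```

```text
ee_pos: [501.9, -124.7, 210.6]
force: [0.4, -0.3, -0.3]
```

```bash
python3 -m inch '[[0,0,-0.002,0,0,0,255],[0,0,0,0,0,0,255]]'|egrep 'ee_pos|^force'; python3 -m inch '[[0,0,-0.002,0,0,0,255],[0,0,0,0,0,0,255]]'|egrep 'ee_pos|^force'
```

```text
ee_pos: [501.9, -124.7, 208.4]
force: [0.2, -0.6, -1.3]
ee_pos: [501.9, -124.7, 206.4]
force: [-1.1, 0.4, -0.2]
```

```bash
python3 -m inch '[[0,0,-0.002,0,0,0,255],[0,0,0,0,0,0,255]]'|egrep 'ee_pos|^force'; python3 -m inch '[[0,0,-0.0015,0,0,0,255],[0,0,0,0,0,0,255]]'|egrep 'ee_pos|^force'
```

```text
ee_pos: [501.9, -124.7, 204.4]
force: [0.0, -0.2, -0.8]
ee_pos: [501.9, -124.7, 203.0]
force: [-0.5, -0.7, -1.3]
```

The key is about 10 mm into the hole with no contact force. I'll carry on to the bottom.

```bash
python3 -m inch '[[0,0,-0.002,0,0,0,255],[0,0,-0.002,0,0,0,255],[0,0,0,0,0,0,255]]'|egrep 'ee_pos|^force'
```

```text
ee_pos: [501.8, -124.7, 198.9]
force: [0.9, -0.2, -0.8]
```

```bash
python3 -m inch '[[0,0,-0.002,0,0,0,255],[0,0,-0.002,0,0,0,255],[0,0,0,0,0,0,255]]'|egrep 'ee_pos|^force'
```

```text
ee_pos: [501.8, -124.7, 194.8]
force: [-0.6, -1.3, -0.7]
```

```bash
python3 -m inch '[[0,0,-0.002,0,0,0,255],[0,0,-0.001,0,0,0,255],[0,0,0,0,0,0,255]]'|egrep 'ee_pos|^force'
```

```text
ee_pos: [501.9, -124.7, 192.0]
force: [1.1, 0.3, -2.0]
```

```bash
for i in 1; do python3 -m inch '[[0,0,-0.0015,0,0,0,255],[0,0,0,0,0,0,255]]'|egrep 'ee_pos|^force'; python3 -m inch '[[0,0,-0.0015,0,0,0,255],[0,0,0,0,0,0,255]]'|egrep 'ee_pos|^force'; done
```

```text
ee_pos: [501.9, -124.7, 190.5]
force: [0.6, -0.7, 0.3]
ee_pos: [501.9, -124.7, 189.0]
force: [0.4, -0.3, -0.6]
```

```bash
python3 -m inch '[[0,0,-0.0015,0,0,0,255],[0,0,0,0,0,0,255]]'|egrep 'ee_pos|^force|time'
```

```text
time_s: 28.48
ee_pos: [502.0, -124.7, 187.9]
force: [-0.1, -0.2, 1.6]
```

```bash
python3 -m inch '[[0,0,-0.0012,0,0,0,255],[0,0,0,0,0,0,255]]'|egrep 'ee_pos|^force|time'
```

```text
time_s: 28.72
ee_pos: [502.3, -124.8, 187.8]
force: [-1.2, -0.1, 4.7]
```

Bottomed out at the expected height (188). I'll relieve the press, open and withdraw.

```bash
python3 -m inch '[[0,0,0.0012,0,0,0,255],[0,0,0,0,0,0,235],[0,0,0,0,0,0,220],[0,0,0,0,0,0,190],[0,0,0,0,0,0,120],[0,0,0,0,0,0,0],[0,0,0,0,0,0,0],[0,0,0,0,0,0,0]]'|egrep 'ee_pos|^force|width'; python3 -m inch '[[0,0,0.01,0,0,0,0],[0,0,0.03,0,0,0,0],[0,0,0.05,0,0,0,0],[0,0.05,0.03,0,0,0,0],[0,0.05,0,0,0,0,0],[0,0.05,0,0,0,0,0],[0,0.05,0,0,0,0,0],[0,0,0,0,0,0,0],[0,0,0,0,0,0,0]]'|egrep 'ee_pos|^force|width'
python3 - <<'E'
from h import *
t=np.mean([camera("top").astype(float) for i in range(4)],0).astype(np.uint8)
s=np.mean([camera("side").astype(float) for i in range(4)],0).astype(np.uint8)
cv2.imwrite("pics/t10f.png",t);cv2.imwrite("pics/s10f.png",s)
def blk(im,box,th=45):
    x,y,w,h=box;m=(im[y:y+h,x:x+w].max(2)<th).astype(np.uint8);n,l,st_,c=cv2.connectedComponentsWithStats(m)
    return [(st_[i][4],(c[i]+[x,y]).round(1).tolist(),st_[i][:4].tolist()) for i in range(1,n) if st_[i][4]>15]
# expected bar with key home: centre z=202
B=C+[0,0,117];u=np.array([.802,.597,0])
for n,im in(("top",t),("side",s)):
    print(n,"exp bar",proj(n,[B,B+32*u,B-32*u]).round(1).tolist())
    p=proj(n,[B])[0].astype(int);print(blk(im,(p[0]-25,p[1]-20,50,40)))
# shank in side view
P=[proj("side",C+[0,0,z])[0].round(1).tolist() for z in(150,170,190)];print(P)
for q in P: v=int(round(q[1]));print(v,s[v,int(q[0])-6:int(q[0])+8].max(1).tolist(), s[v,int(q[0])-6:int(q[0])+8].min(1).tolist())
st()
E
```

```text
ee_pos: [501.9, -124.7, 187.6]
force: [0.1, 0.7, -0.4]
width: 85.5
ee_pos: [502.0, 75.0, 308.2]
force: [0.6, -0.4, -0.2]
width: 85.3
top exp bar [[324.2, 222.5], [316.7, 212.4], [331.7, 232.8]]
[(np.int32(228), [323.6, 219.0], [16, 4, 17, 28])]
side exp bar [[332.1, 170.9], [321.2, 172.6], [342.9, 169.2]]
[(np.int32(587), [321.4, 167.9], [0, 0, 37, 40]), (np.int32(18), [354.2, 151.3], [44, 0, 6, 5])]
[[332.8, 161.0], [333.3, 154.9], [333.7, 148.7]]
161 [23, 118, 175, 187, 185, 181, 181, 183, 180, 176, 176, 175, 176, 176] [7, 59, 87, 94, 93, 91, 90, 92, 92, 90, 89, 88, 89, 89]
155 [123, 182, 195, 189, 179, 175, 174, 175, 178, 184, 186, 180, 175, 178] [59, 91, 100, 95, 89, 88, 86, 86, 88, 93, 94, 88, 86, 89]
149 [162, 186, 184, 185, 189, 188, 186, 185, 180, 178, 177, 175, 175, 176] [82, 93, 94, 94, 99, 96, 95, 94, 91, 91, 90, 87, 86, 87]
31.25 [502.   74.7 307.7] F [0.3 0.8 0.5] w 85.4 g 0.0
```

The gripper still overlaps the side view. I'll move it clear and check by differencing against the pre-key pictures.

```bash
python3 -m inch '[[-0.02,0.05,0.02,0,0,0,0],[-0.02,0.05,0.02,0,0,0,0],[-0.02,0.05,0,0,0,0,0],[-0.02,0.05,0,0,0,0,0],[0,0,0,0,0,0,0],[0,0,0,0,0,0,0]]'|egrep 'ee_pos|^force'
python3 - <<'E'
from h import *
B=C+[0,0,117];u=np.array([.802,.597,0])
for n in("top","side"):
    im=np.mean([camera(n).astype(float) for i in range(4)],0).astype(np.uint8);cv2.imwrite(f"pics/{n}11f.png",im)
    p=proj(n,[B])[0].astype(int);x,y=p-[22,18];w,h=44,36
    print(n,"exp",proj(n,[B,B+32*u,B-32*u]).round(1).tolist())
    g=im[y:y+h,x:x+w].max(2)
    for r in range(0,h,2): print(y+r,"".join("#" if a<40 else "+" if a<90 else "." for a in g[r]),x if r==0 else "")
E
```

```text
ee_pos: [422.1, 275.0, 347.6]
force: [-0.3, -0.5, 0.1]
top exp [[324.2, 222.5], [316.7, 212.4], [331.7, 232.8]]
204 ............................................ 302
206 ...................++++..................... 
208 ...............++++#+++...++#++............. 
210 ..............++++++++++++###+.............. 
212 ............+++####+++######++++............ 
214 .............+######++++#+++++++............ 
216 ............++#######+++++++++.............. 
218 ............++++#######+++++++.............. 
220 ...............+#########++++............... 
222 ..........+....++########+++..............++ 
224 ...............+++########++.............+++ 
226 ..............++++++#######+............++++ 
228 ..............++.....++#####++++........+#++ 
230 .............++++......+######+........++++. 
232 ............++++++++++++#####+..........++.. 
234 .......+...+++++++++++++++++............++.. 
236 ...........+++++++++++++................+... 
238 ..........+++++++++++++...............+++... 
side exp [[332.1, 170.9], [321.2, 172.6], [342.9, 169.2]]
152 +++++++++++++++++++++++
[... 174 characters left out ...]
 
160 ###++..............++##########............. 
162 ###############################............. 
164 ##############################+............. 
166 #################################+.......... 
168 ##################################.......... 
170 ##################################.......... 
172 #################################+.......... 
174 #############################............... 
176 ############################................ 
178 ###########################+................ 
180 #########################................... 
182 #######################+..++++++............ 
184 #####################+.+##++..++++++........ 
186 ######################++###++....#++++......
```

The key's bar projects where a fully seated, upright key should (top (316,212)–(330,232), side right end (343,169)). Handing in.

```bash
python3 -c "
from station import finish_job
print(finish_job())"
```

```text
the job is handed in; nothing more can be done
None
```

The job is handed in: the pulley's hole stands at the top, the key is upright and fully home in it and released, and the two punches and the other things were left alone; the highest force I read was 10.8 N.

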